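# Release a wax-shelled pill with the dispenser's press lever and ease the flap shut

## Task

Press the green lever pad of the red pill dispenser down as far as it goes, so that the linked brass flap lifts right up and the orange wax-shelled pill ball rolls out into the catch tray. Then let the lever come up slowly under your fingers, over about two seconds or more, so that the flap closes fully without slamming, and move clear. Only push the lever, with nothing gripped: never touch the flap or the pill, and leave the jar, cup and brass weight where they stand.

Things in the scene. Friction and masses are not known exactly. Their poses are not given: they have to be found in the camera images.
- dispenser: Fixed red box. Origin: on the counter under it; its x axis points out of the mouth to the tray (roughly away from the robot), z up. The box spans x -80 to +20 mm, y +-45 mm, 156 mm high, then slopes down under the flap to x = 70; the open brass tray (46 mm wide inside, rim 70 mm high) spans x 70 to 150. The lever pad sticks out at negative x.
- lever_pad (a point): Middle of the upper face of the green lever pad; at rest 156 mm behind the dispenser's origin (x = -156, y = 0) and 148 mm high. The pad is 44 mm (x) by 50 mm (y) by 10 mm thick, on two steel side arms, clear above and below. In a full press it sinks 55 mm and stays within 6 mm horizontally; the pad leans 0.2 rad one way at rest, 0.2 rad the other way at the bottom.
- lever (a joint): Lever angle, rad: 0 at rest (up), 0.4 at the bottom stop; pivot level, 140 mm from the pad, 115 mm high, x = -20 mm. The linked flap opens 2.5 times as far (0 shut, 1.0 wide open). A spring pushes the lever up, with about 3 N on the pad at rest and 7 N at the bottom: let go, it flies up and slams the flap.
- flap: Brass flap (94 mm wide, 92 mm long, 5 mm thick) that covers the sloping mouth and swings outwards and up, away from the lever pad. Its origin lies on its hinge, 20 mm in front of the dispenser's origin and 135 mm high. Not to be touched.
- pill: Orange wax-shelled pill, a ball 36 mm across, 22 g, loose in the sloping chute behind the flap; it rolls out by itself when the flap is lifted. The body's axes roll with it. Not to be touched.
- pill_center (a point): Centre of the pill ball; about 69 mm above the counter in the chute, about 49 mm when it rests in the tray, some 131 mm in front of the dispenser's origin.
- jar: Bystander: amber glass jar with dark wood cap, 64 mm across, 100 mm high, loose, origin at the middle of its underside.
- cup: Bystander: white ceramic cup, 72 mm across the rim, 70 mm high, loose, origin at the middle of its underside.
- weight: Bystander: brass scale weight, 42 mm across, 57 mm high, loose, origin at the middle of its underside.

How it is judged:
By the outcome, as a careful person would: the job done as asked, in the order asked, and still so for the second after the job is handed in, with the robot touching nothing.
It also fails if it takes over 40 s, if anything falls off the work surface, if the arm or the gripper's body presses on something with over 40 N, if the wrist force passes 120 N, or if a joint passes its speed limit or range.

## Robot

A 6-joint arm with a two-finger parallel gripper is mounted at the origin on the work surface. World frame = base frame: x ahead of the robot, y to its left, z up, the work surface at z = 0. Lengths are in mm, angles in rad, forces in N, time in s.
With the tool pointing down it reaches from about 275 to 825 mm from the base axis. Payload 5.2 kg.
Tool frame: the origin (TCP) lies at the very end of the fingers, on their centre line; the grasp point (between the pads) lies 19 mm behind it; z points along the fingers, y is the direction in which the jaws open and shut (so a half turn about z gives the same grasp; the last joint's range is limited). The gripper opens to 93 mm and grips with 3 to 60 N. Pads are 15 mm wide; open, the fingers measure 128 mm over their backs; the gripper's body (75 mm by 188 mm) begins 65 mm behind the grasp point.
Start: joints at [0.959, 0.259, 1.535, -0, 1.348, -0.203], TCP at [218.609, 504.693, 218.653] pointing down, gripper open.
Joint ranges: [-3.14, 3.14], [-0.91, 2.08], [0.19, 2.58], [-1.22, 4.36], [0.22, 2.71], [-3.12, 3.12]. Speed limits (rad/s): [2.57, 2.57, 3.14, 3.14, 3.14, 3.14].

## Interface

Orientations are given as [roll, pitch, yaw] about the fixed x, y, z axes, in that order (R = Rz(yaw) Ry(pitch) Rx(roll)).
In Python, from bench import robot gives the robot as it stands. The module is installed in compiled form; this text tells all that it offers. Calls block until the motion is done:
- robot.move_ptp(position, orientation): joint-space move of the TCP to a pose.
- robot.move_linear(position, ori=None, speed=150, f_stop=None): straight line of the TCP; ori=None keeps the orientation; speed is the mean speed in mm/s. With f_stop (N) it stops when the force on the tool has changed by that much, and returns True; else False.
- robot.move_j(angles): joint-space move.
- robot.move_gripper(opening): opening from 0.0 (shut) to 1.0 (fully open); the grip force is fixed at half the most; returns when the fingers have stopped.
- robot.sleep(seconds).
- robot.inverse_kinematics(position, orientation): joint angles nearest the present ones, or None.
- robot.get_image(name): name is "scene" or "top" or "wrist"; returns a dict with "img" (420x560x3 uint8, blue, green, red), "fovy" (degrees; the focal length in pixels is half the picture's height over the tangent of half this angle, whatever the lens; pixels are square), "cx", "cy" (the principal point, pixels), "eye" and "orientation" of the camera in the world. Camera axes: x right, y down, z forward; pixel columns grow to the right and rows downward; lengths in mm; the calibration is good to about 2 mm. A picture is of the moment at which its call begins. There is no depth.
A pose or a line that the arm cannot do raises robot.MotionError and nothing moves.
- robot.hand_in(): hands the job in, once; it reports no verdict.
Readings, each from a call of its own:
- robot.current_t(): time.
- robot.current_qpos(): joint angles.
- robot.current_joint_vel(): joint speeds.
- robot.current_joint_efforts(): joint torques, N m.
- robot.current_tcp_pos(): TCP position.
- robot.current_eef_rot(): TCP orientation.
- robot.current_contact_force(): force on the tool from outside, world axes, zero at the start.
- robot.current_ft_torque(): the same for the moment, N m.
- robot.current_gripper_width(): opening from 0.0 (shut) to 1.0 (fully open).
Only numpy, scipy, OpenCV 4.12 (cv2) and the standard library are available. Lean on these libraries where they do the work, as an engineer would, in place of code of your own. Each camera call takes 0.05 s, during which the arm holds its last target. There are 200 camera calls.

## Working session

There is one attempt and no reset: what is moved stays moved. The work goes in short steps, each a Python script; the robot and the scene stay as the last script left them, time stands still between calls to the robot, and variables do not carry over. Pictures are saved under pics/ and viewed, about 8 in all and at most 12, crops included, and the job is handed in when it is done.

```bash
mkdir -p pics; cat > h.py <<'E'
import numpy as np, cv2
from scipy.spatial.transform import Rotation as R
from bench import robot
def ray(im,u,v):
    f=im["img"].shape[0]/2/np.tan(np.radians(im["fovy"])/2)
    d=np.array([(u-im["cx"])/f,(v-im["cy"])/f,1.])
    o=np.array(im["orientation"],float)
    M=o if o.shape==(3,3) else R.from_euler('xyz',o).as_matrix()
    return np.array(im["eye"],float),M@d
def onz(im,u,v,z):
    e,d=ray(im,u,v); return e+d*(z-e[2])/d[2]
E
python3 - <<'E'
from h import *
ims=[]
for n in("top","scene"):
    im=robot.get_image(n); np.save(n+".npy",im,allow_pickle=True)
    print(n,im["fovy"],im["cx"],im["cy"],im["eye"],im["orientation"])
    hsv=cv2.cvtColor(im["img"],cv2.COLOR_BGR2HSV)
    m=cv2.inRange(hsv,(40,80,40),(85,255,255))
    c,_=cv2.findContours(m,cv2.RETR_EXTERNAL,cv2.CHAIN_APPROX_NONE)
    for k in c:
        if cv2.contourArea(k)>40: print(cv2.contourArea(k),cv2.minAreaRect(k))
    cv2.imwrite(f"pics/{n}0.png",im["img"])
E
```

```text
top 44.553953435405845 291.0712074411382 214.07266207596777 [ 444.23092556   88.58341454 1299.67018746] [-2.98854769 -0.00494763 -1.55055411]
372.5 ((347.3461608886719, 279.76922607421875), (22.161123275756836, 19.023265838623047), 11.309932708740234)
scene 47.707837197958305 274.9994976053264 212.2439306063366 [1126.8814643  -384.83639462  811.36791849] [-2.34259798 -0.01268993  0.79151862]
426.5 ((166.7062225341797, 206.37045288085938), (19.754793167114258, 26.3397216796875), 64.98310089111328)
```

View pics/top0.png

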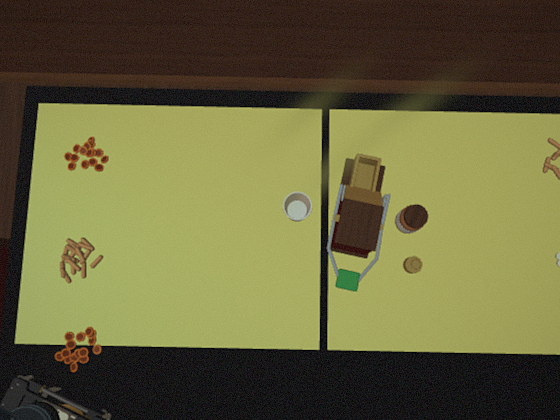

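View pics/scene0.png

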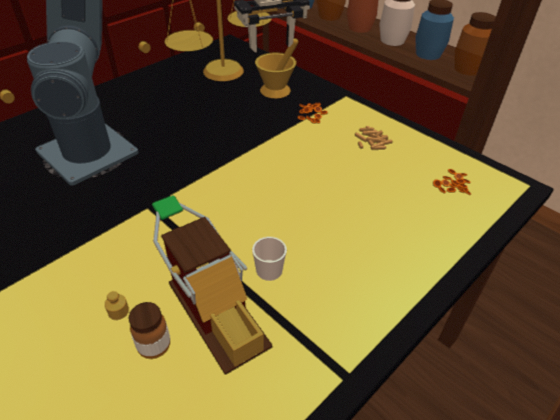

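The top view shows the pad at (347,280), the box top near (360,225) and the tray near (367,172). The weight (413,265) and jar (412,218) are on the right and the cup (298,207) is on the left. The scene view agrees: pad at (167,206), tray at (238,333).

```bash
python3 - <<'E'
from h import *
t=np.load("top.npy",allow_pickle=True).item(); s=np.load("scene.npy",allow_pickle=True).item()
p=onz(t,347.35,279.77,148); print("pad top",p,"scene",onz(s,166.7,206.4,148))
e1,d1=ray(t,347.35,279.77);e2,d2=ray(s,166.7,206.4)
k=np.linalg.lstsq(np.c_[d1,-d2],e2-e1,rcond=None)[0];print("tri",e1+k[0]*d1,e2+k[1]*d2)
# tray rim outer corners / box top by mask crop
x=t["img"][135:305,315:450]; cv2.imwrite("pics/crop.png",cv2.resize(x,None,fx=4.4,fy=3.5*4.4/4.4,interpolation=cv2.INTER_CUBIC))
for n,u,v,z in(("tray",367,172,70),("boxtop",360,225,156),("weight",413,264,57),("jar",413,216,100),("cup",298,205,70)): print(n,onz(t,u,v,z))
E
```

```text
pad top [476.36306605 -42.01509616 148.        ] scene [484.04068507 -45.52711882 148.        ]
tri [476.55924848 -42.81246394 140.96849023] [477.14055925 -41.88504015 140.87953993]
tray [742.62756364 -98.29885109  70.        ]
boxtop [599.09432098 -69.17185283 156.        ]
weight [ 520.00059667 -211.08957557   57.        ]
jar [ 630.81432565 -202.54024808  100.        ]
cup [656.68934455  69.93098821  70.        ]
```

View pics/crop.png

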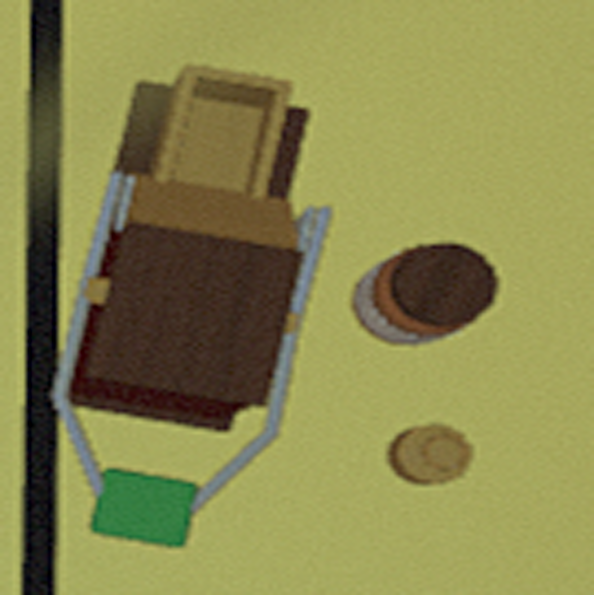

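```bash
python3 - <<'E'
from h import *
robot.move_gripper(0.0)
o=[np.pi,0,-0.2]
robot.move_ptp([477,-42,240],o)
print(robot.current_t(),robot.current_qpos(),robot.current_tcp_pos(),robot.current_eef_rot())
robot.move_linear([477,-42,165],speed=120)
f0=np.array(robot.current_contact_force())
hit=robot.move_linear([477,-42,130],speed=20,f_stop=1.5)
print(hit,robot.current_t(),robot.current_tcp_pos(),f0,robot.current_contact_force())
im=robot.get_image("scene")["img"]; cv2.imwrite("pics/s1.png",cv2.resize(im[150:370,90:330],None,fx=2.5,fy=2.5))
E
```

```text
3.7167 [-3.20151194e-01  1.14682808e-01  1.66142023e+00  2.69690789e-04
  1.36559009e+00  1.44911600e+00] [477.03018141 -41.32937717 239.96975691] [-3.14131838e+00  6.76965103e-05 -1.98525830e-01]
True 5.4083 [476.70856949 -41.94773385 148.89865358] [0.04380439 0.39788172 0.71433087] [ 0.66715236 -1.0535761   1.46556616]
```

View pics/s1.png

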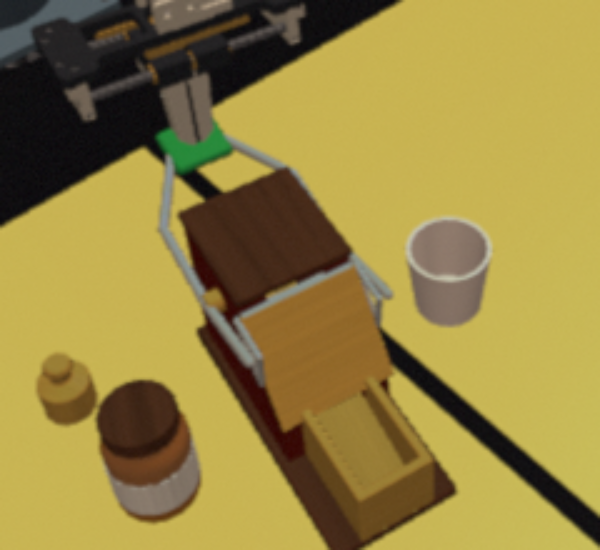

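The closed fingers rest on the middle of the green pad at crop (193,140), with contact at z = 148.9 as expected. The flap is still shut. Next is the full press.

```bash
python3 - <<'E'
from h import *
hit=robot.move_linear([477,-42,84],speed=25,f_stop=15)
print(hit,robot.current_t(),robot.current_tcp_pos(),robot.current_contact_force())
robot.sleep(1.0)
print(robot.current_tcp_pos(),robot.current_contact_force())
im=robot.get_image("scene")["img"]; cv2.imwrite("pics/s2.png",cv2.resize(im[150:370,90:330],None,fx=2.5,fy=2.5))
E
```

```text
True 7.4417 [477.94325252 -42.0968796   93.51829586] [-2.89501515 -0.33088152 10.4966948 ]
[477.90573453 -42.09035626  93.60360238] [-2.86052858  0.91047646 11.04034094]
```

View pics/s2.png

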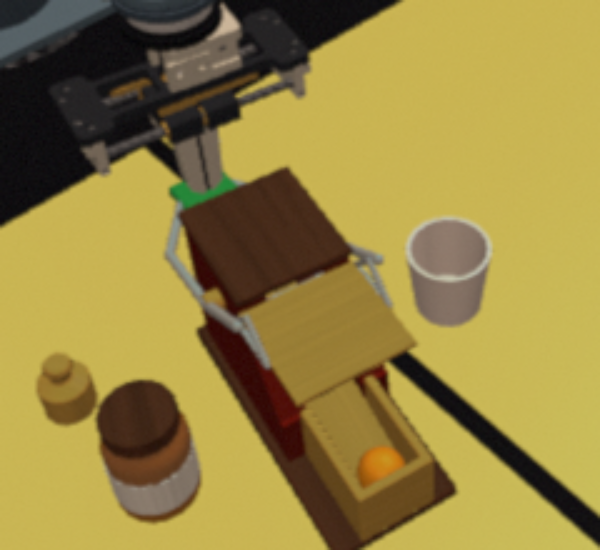

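The pad sank 55 mm onto its stop at 11 N. The flap is wide open and the pill is at the tray's end at crop (381,465). Now I'll release slowly.

```bash
python3 - <<'E'
from h import *
x,y,z=robot.current_tcp_pos()
t0=robot.current_t()
robot.move_linear([x,y,156],speed=13)
print(robot.current_t()-t0,robot.current_tcp_pos(),robot.current_contact_force())
robot.move_linear([x,y,250],speed=80)
robot.move_ptp([360,60,280],[np.pi,0,-0.2])
robot.sleep(0.5)
print(robot.current_t(),robot.current_tcp_pos(),robot.current_contact_force())
im=robot.get_image("scene"); cv2.imwrite("pics/s3.png",cv2.resize(im["img"][150:370,90:330],None,fx=2.5,fy=2.5))
def c(i):
    h=cv2.cvtColor(i["img"],cv2.COLOR_BGR2HSV); m=cv2.moments(cv2.inRange(h,(40,80,40),(85,255,255)),True)
    return m["m10"]/m["m00"],m["m01"]/m["m00"],m["m00"]
print(c(im),c(np.load("scene.npy",allow_pickle=True).item()))
E
```

```text
5.0083 [477.87778746 -42.0601422  155.98666647] [-0.59706384 -0.38837235 -0.29321708]
16.0083 [360.20453837  59.77048992 279.77816862] [-0.14695939 -0.49618009 -0.12095518]
(166.8197424892704, 206.5214592274678, 466.0) (166.81075268817204, 206.53333333333333, 465.0)
```

View pics/s3.png

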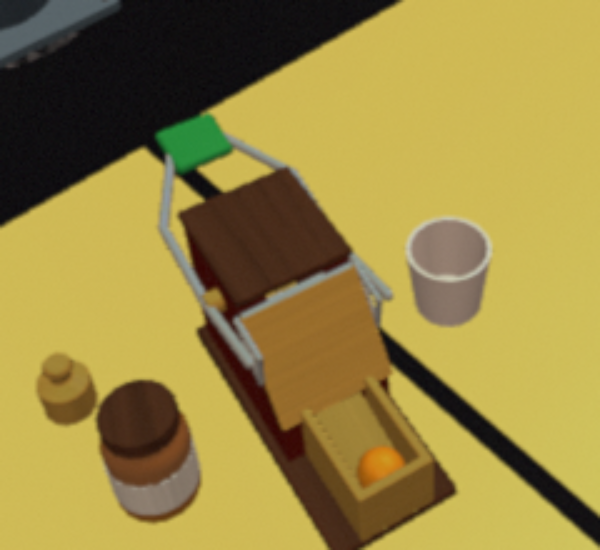

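The flap is shut, the pad is back at its rest pixel, the pill is in the tray, the bystanders haven't moved and the arm is clear.

```bash
python3 -c "
from bench import robot
robot.hand_in()"
```

```text
the job is handed in; nothing more can be done
```

The pill is in the catch tray, the flap is fully shut, and the job is handed in after about 16 s of robot time.

- **Press:** I pushed the middle of the pad with closed, empty fingers. It sank 55.4 mm onto its stop, where the force read about 11 N. The flap lifted wide open and the pill rolled out.
- **Release:** I let the lever up over a 5 s move, then moved the arm clear.
- **Last checks:** The pad was back within 0.1 px of its rest position in the camera image. The flap looked closed, and the jar, cup and weight looked unmoved. The tool force was near zero.
- **Disagreements:** At first the two cameras put the pad about 8 mm apart when I assumed a height of 148 mm, and triangulating gave a height of 141 mm. Touching the pad settled it at 148.9 mm, which matches the given height. No check failed.

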